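# Free the blown fuse carrier and park it

## Task

Take the red fuse carrier out of the fuse box: push it down against its spring until you feel it bottom, twist it anticlockwise to free it from its catch, and lift it out. Then lower it into the empty parking cup, not dropping it, until it stands upright and fully home, and let go. Never force the socket with more than about 35 N, and do not disturb the spare carrier and the other things on the bench.

Things in the scene. Friction and masses are not known exactly. Their poses are not given: they have to be found in the camera images.
- carrier_grip (a point): Centre of the red fuse carrier's wing grip (44 mm long, 14 mm thick, 30 mm tall), half-way up: 15 mm above the disc below it. x along the wing, z up. Pinch it across the 14 mm; the fingertips may rest on the disc, which helps to press. It cannot be turned or pulled out without being pushed down. Held down, it turns anticlockwise seen from above.
- carrier_foot (a point): Centre of the underside of the red carrier's stem, 65 mm below carrier_grip; same axes. The stem is black, 26 mm in diameter, 44 mm long; two brass lugs stick out at its foot along the wing's direction (38 mm across both, 6 mm wide, 5 mm high).
- carrier: The red carrier as a whole, about 150 g, 80 mm tall: stem, then a disc 60 mm in diameter and 6 mm thick, then the wing. Origin and axes as carrier_foot. A spring in the socket holds it up: about 6 N at the top of the stroke, about 10 N at the deepest.
- socket_mouth (a point): Centre of the top of the socket's black collar (72 mm wide, 6 mm high). Disc's underside starts 21 mm above it, foot 23 mm below. Hidden stroke differs from box to box: the carrier bottoms hard after 6.5 to 18.5 mm, only the last 3 mm clear the catch. Bottom: force rises sharply above 10 N; 15 to 18 N holds it. After a 70 degree turn (58 to 82 will do, then a stop) it lifts straight out.
- fusebox: Grey fuse box, 140 x 240 x 75 mm, fixed to the bench, origin under its centre, y along its long side. The red carrier's socket is 55 mm towards its +y; a blue carrier that stays in place is 55 mm towards its -y.
- cup_mouth (a point): Centre of the rim of the empty parking cup: white, fixed, 62 mm outside and 45 mm inside diameter, rim 56 mm above the bench, open 50 mm deep. Fully home, the carrier's disc lies flat on the rim with the foot 44 mm below the rim; any heading of the wing will do. z up.
- cup: The empty parking cup, origin on the bench under its centre. The same kind of cup holding the blue spare is taken.
- spare_grip (a point): Centre of the wing of the blue spare carrier (same shape as the red one), which stands loose in the other parking cup and must stay there.
- screwdriver_grip (a point): Handle of a screwdriver lying loose near the far edge of the clear area; bystander.
- cartridge_center (a point): Centre of a white ceramic cylinder 22 mm in diameter and 58 mm tall, standing loose; bystander (a second one stands next to it).
- cartridge2_center (a point): Centre of the second white cylinder.
- fitting: Upright steel tube fitting, 42 mm in diameter, 50 mm tall, loose; origin at its underside; bystander.
- fitting2: Upright steel tube fitting, 34 mm in diameter, 40 mm tall, loose; origin at its underside; bystander.
- reel: Red plastic reel lying flat, 90 mm in diameter, 40 mm tall, loose; origin at its underside; bystander.
Not all that is in view belongs to the job. Leave any pink or turquoise look-alike of the cup alone.

How it is judged:
On the way, in this order (a step that is already met when the one before it is completed fails the run):
1. the carrier, still in its socket, is turned at least 54 degrees past its locked heading (angle between the x axis of carrier and the x axis of fusebox, either way round above 0.95 rad and horizontal distance between carrier_foot and socket_mouth below 0.008 m and z of carrier_foot in the frame of socket_mouth below -0.015 m), for 0.1 s.
2. the carrier is lifted clear of the socket (z of carrier_foot in the frame of socket_mouth above 0.01 m), for 0.1 s.
3. the carrier stands home in the empty cup (horizontal distance between carrier_foot and cup_mouth below 0.006 m and z of carrier_foot in the frame of cup_mouth below -0.0415 m and angle between carrier_grip's own z axis and vertical below 0.08 rad), for 0.2 s.
At the end, for the whole second after the job is handed in: The red carrier stands in the empty cup, on its axis to 6 mm, its foot at least 41.5 mm below the rim (44 mm is fully home), upright to 0.08 rad, at rest and released (all of step 3 and linear speed of carrier below 0.02 m/s and contact force between the fingers and carrier below 0.1 N); the robot touches nothing.
It fails at once if the socket is forced: more than 35 N between the carrier and the socket or its catch (contact force between carrier and fusebox above 35 N).
It fails at once if the carrier is dropped into the cup: let go more than 10 mm above its home (contact force between the fingers and carrier below 0.05 N and horizontal distance between carrier_foot and cup_mouth below 0.04 m and z of carrier_foot in the frame of cup_mouth above -0.034 m).
It fails at once if the spare carrier is disturbed (moved more than 10 mm) (distance of spare_grip from where it was at the start of the episode above 0.01 m).
It fails at once if a bystander is moved more than 30 mm (distance of any of screwdriver_grip, cartridge_center, cartridge2_center, fitting, fitting2, reel from where it was at the start of the episode above 0.03 m).
It also fails if it takes over 70 s, if anything falls off the work surface, if the arm or the gripper's body presses on something with over 40 N, if the wrist force passes 120 N, or if a joint passes its speed limit or range.

## Robot

A 7-joint arm with a two-finger parallel gripper is mounted at the origin on the work surface. World frame = base frame: x ahead of the robot, y to its left, z up, the work surface at z = 0. Lengths are in m, angles in rad, forces in N, time in s.
With the tool pointing down it reaches from about 0.425 to 0.925 m from the base axis. Payload 6.8 kg.
Tool frame: the origin (TCP) lies where the fingers leave the gripper's body, on its centre line; the fingertips stand 73 mm ahead of it and the grasp point (between the pads) lies 54 mm ahead of it; z points along the fingers, y is the direction in which the jaws open and shut (so a half turn about z gives the same grasp; the last joint's range is limited). The gripper opens to 85 mm and grips with 20 to 120 N. Pads are 22 mm wide; open, the fingers measure 114 mm over their backs; the gripper's body (76 mm by 85 mm) begins 54 mm behind the grasp point. The pads swing forward as they close: fully open they stand 13 mm farther back than shut.
Start: joints at [-1.362, 0.477, 0.022, 1.555, -0.011, 1.109, -0.083], TCP at [0.21, 0.641, 0.304] pointing down, gripper open.
Joint ranges: [-2.96, 2.96], [-0.34, 2.1], [-1.41, 1.46], [0.24, 2.44], [-1.37, 4.51], [0.17, 1.92], [-2.96, 2.96]. Speed limits (rad/s): [2.39, 2.39, 3.14, 3.14, 3.14, 3.14, 3.14].

## Interface

Orientations are given as a rotation vector (axis times angle).
In Python, from bench import r gives the robot as it stands.
- The arm moves only by the shell command python3 -m handwheel 'ROWS' [FORCE]. ROWS is JSON, a list that holds one entry, the list of rows, each a list of 7 numbers: the shift along the world's x, y, z in m, then the turn, a rotation vector about the world's x, y, z in rad, then the finger opening in m, from 0 to 0.0854. A call has 1 to 10 rows; each row shifts and turns the commanded pose from where the row before left it; what a row does not reach is not made up. A row lasts 1/12 s, in which the tool goes at most 41.7 mm and 7.16 degrees, less where a joint would pass 70% of its speed; a pose out of reach is approached as far as the arm can. A call is refused whole if a number of a shift passes 0.0417 or a number of a turn 0.125, either way. A call with a gripper value outside its range is refused whole. The fingers move at their own pace and stop on an object; FORCE is the grip in N (left out, the last holds). Time passes only in rows, so rows that do not move let the fingers close. It gives the time, the measured TCP pose, the force and the opening at its end, in the units of the state.
- r.get_obs(): the state, without advancing time (a new reading comes with each control period).
- r.grab_frame(name): name is "scene" or "top" or "wrist"; returns (picture, depth): 420x560x3 uint8, red, green, blue; 420x560 float32, m along the optical axis (not along the pixel's ray), 0 where there is no reading.
- r.get_calibration(name): a dict with "vertical_fov" (degrees; the focal length in pixels is half the picture's height over the tangent of half this angle, whatever the lens; pixels are square), "cx", "cy" (the principal point, pixels), "R" (3x3) and "t" (3): a world point X has camera coordinates R X + t; the wrist camera has in their place "T_tool_cam" (4x4, takes a point from camera to tool coordinates, whose origin is the TCP and whose axes are the flange's). Camera axes: x right, y down, z forward; pixel columns grow to the right and rows downward; lengths in m; the calibration is good to about 2 mm. A picture is of the moment at which its call begins: read the wrist's pose just before it. get_calibration takes no time and is no camera call.
- r.hand_in(): hands the job in, once; it reports no verdict.
Trained networks look in the newest picture that a camera, given by its name, has taken for a name from the list of things; names that differ only in an ending like _2 or _b are one class to them, and where a whole thing is asked for, a point or a joint stands for the part that bears it (a point fixed in the world has none). Each returns a list of dicts, best first, with "p" (0 to 1); they miss things now and then, are a little off and sometimes report something else, mostly with a low value. They report only what shows in the picture. A call takes as long as a camera call. They do not tell look-alikes from the thing itself.
- r.masks_of(label, camera): "pixels" (420x560 bool, what is visible of it) and "at" ([column, row] in pixels, amid what is visible of it).
The state is a dict: "clock": time; "joints": joint angles; "qvel": joint speeds; "tau": joint torques, N m; "tcp_pos": TCP position; "orientation": TCP orientation; "contact_force": force on the tool from outside, world axes, zero at the start; "moment": the same for the moment, N m; "grip_width": finger opening in m.
Only numpy, scipy, OpenCV 4.12 (cv2) and the standard library are available. Lean on these libraries where they do the work, as an engineer would, in place of code of your own. Each camera call takes 0.05 s, during which the arm holds its last target.

## Working session

There is one attempt and no reset: what is moved stays moved. The work goes in short steps, Python scripts to look and compute and a shell command to move; the robot and the scene stay as the last step left them, time stands still between calls to the robot, and variables do not carry over. Pictures are saved under pics/ and viewed, and the job is handed in when it is done.

```bash
ls; mkdir -p pics
cat > h.py <<'E'
import numpy as np, cv2
from bench import r
from scipy.spatial.transform import Rotation as Ro
def save(img,name): cv2.imwrite('pics/'+name,cv2.cvtColor(np.ascontiguousarray(img),cv2.COLOR_RGB2BGR))
def K(c): 
    f=210/np.tan(np.radians(c['vertical_fov'])/2); return f,c['cx'],c['cy']
def cam(name,obs=None):
    c=r.get_calibration(name); f,cx,cy=K(c)
    if 'R' in c: R=np.array(c['R']);t=np.array(c['t'])
    else:
        T=np.eye(4);T[:3,:3]=Ro.from_rotvec(obs['orientation']).as_matrix();T[:3,3]=obs['tcp_pos']
        M=np.linalg.inv(T@np.array(c['T_tool_cam']));R=M[:3,:3];t=M[:3,3]
    return f,cx,cy,R,t
def world(C,u,v,d):
    f,cx,cy,R,t=C
    u=np.asarray(u,float);v=np.asarray(v,float);d=np.asarray(d,float)
    P=np.stack([(u-cx)/f*d,(v-cy)/f*d,d],-1)
    return (P-t)@R
def proj(C,X):
    f,cx,cy,R,t=C
    p=R@np.asarray(X)+t
    return cx+f*p[0]/p[2],cy+f*p[1]/p[2]
E
python3 - <<'E'
from h import *
o=r.get_obs();print({k:np.round(v,4) for k,v in o.items()})
for n in ['scene','top','wrist']:
    c=r.get_calibration(n);print(n,{k:np.round(v,3).tolist() for k,v in c.items()})
    im,d=r.grab_frame(n);save(im,n+'0.png');np.savez('pics/'+n+'0.npz',im=im,d=d)
E
```

```text
pics
{'clock': np.float64(0.0), 'joints': array([-1.3621,  0.4778,  0.0223,  1.5565, -0.0115,  1.1093, -0.0831]), 'qvel': array([ 0.0001, -0.0006,  0.0008,  0.0004,  0.0002,  0.0007,  0.0007]), 'tau': array([-3.00000e-04, -5.96436e+01,  1.60750e+00, -2.81197e+01,
        1.24000e-02,  9.30000e-03,  0.00000e+00]), 'tcp_pos': array([0.2101, 0.641 , 0.3029]), 'orientation': array([-4.9550e-01, -3.1021e+00,  3.0000e-03]), 'contact_force': array([0.2664, 0.5267, 0.1689]), 'moment': array([ 0.054 , -0.0061, -0.0058]), 'grip_width': np.float64(0.0855)}
scene {'vertical_fov': 57.768, 'cx': 277.391, 'cy': 215.025, 'R': [[0.771, 0.637, -0.01], [0.352, -0.439, -0.827], [-0.531, 0.634, -0.563]], 't': [-0.381, -0.108, 1.436]}
top {'vertical_fov': 46.113, 'cx': 278.54, 'cy': 200.803, 'R': [[0.025, -1.0, 0.006], [-0.99, -0.026, -0.137], [0.137, -0.002, -0.991]], 't': [-0.058, 0.527, 1.549]}
wrist {'vertical_fov': 68.12, 'cx': 276.423, 'cy': 211.614, 'T_tool_cam': [[-0.001, -0.951, -0.31, 0.08], [1.0, -0.001, -0.001, -0.0], [0.0, -0.31, 0.951, -0.069], [0.0, 0.0, 0.0, 1.0]]}
```

View pics/scene0.png

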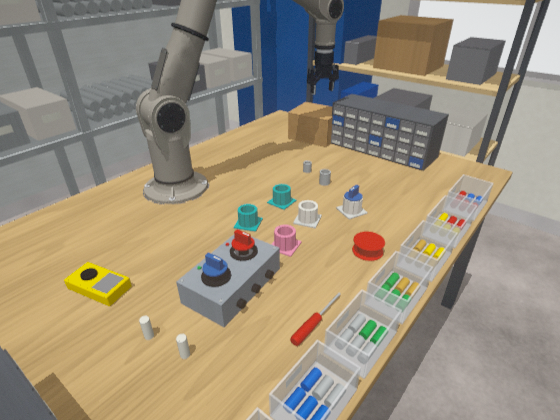

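View pics/top0.png

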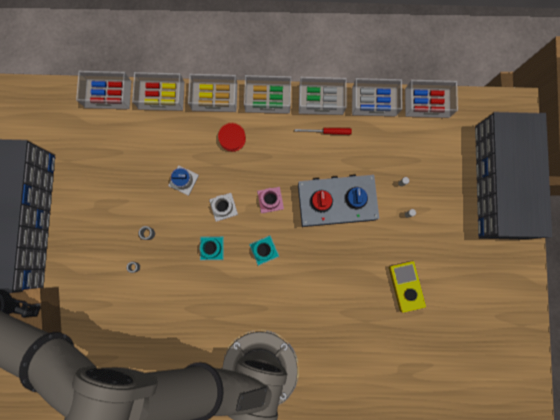

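View pics/wrist0.png

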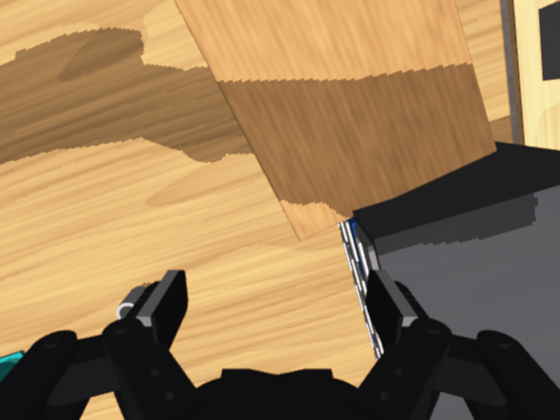

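The top view shows the red carrier at (322,200), the box's blue carrier at (357,198), the empty white cup at (222,206) and the spare at (181,178). A pink look-alike stands at (269,199) between the socket and the cup, with turquoise ones at (211,248) and (264,250). Next I'll measure.

Run:
```python
from h import *
for n in ['top','scene']:
    z=np.load('pics/'+n+'0.npz');d=z['d'];C=cam(n)
    for l in ['carrier','carrier_grip','fusebox','cup','cup_mouth','spare_grip','socket_mouth']:
        for m in r.masks_of(l,n)[:4]:
            u,v=m['at'];px=m['pixels'];vv,uu=np.nonzero(px);ok=d[px]>0
            W=world(C,uu[ok],vv[ok],d[px][ok])
            top=W[W[:,2]>np.percentile(W[:,2],98)-.006]
            print(n,l,round(m['p'],2),np.round(m['at']),px.sum(),'med',np.round(np.median(W,0),3),'zmax',np.round(np.percentile(W[:,2],98),3),'topmid',np.round((top.min(0)+top.max(0))/2,3), 'ext',np.round(np.ptp(top,axis=0),3))
print(r.get_obs()['clock'])
```

```text
top carrier 0.83 [323. 203.] 331 med [ 0.524 -0.174  0.109] zmax 0.142 topmid [ 0.526 -0.176  0.14 ] ext [0.043 0.016 0.009]
top carrier_grip 0.59 [323. 200.] 269 med [ 0.525 -0.172  0.11 ] zmax 0.142 topmid [ 0.526 -0.176  0.141] ext [0.043 0.016 0.009]
top fusebox 0.62 [338. 201.] 3305 med [ 0.528 -0.238  0.076] zmax 0.133 topmid [ 0.539 -0.286  0.136] ext [0.044 0.018 0.019]
top cup 0.96 [262. 249.] 556 med [ 0.371 -0.     0.008] zmax 0.061 topmid [ 0.372 -0.001  0.061] ext [0.062 0.059 0.012]
top cup 0.94 [212. 247.] 562 med [0.373 0.166 0.009] zmax 0.062 topmid [0.376 0.17  0.061] ext [0.06  0.058 0.01 ]
top cup 0.89 [272. 198.] 536 med [ 0.535 -0.016  0.009] zmax 0.061 topmid [ 0.537 -0.017  0.061] ext [0.059 0.058 0.01 ]
top cup 0.66 [224. 204.] 535 med [0.508 0.135 0.01 ] zmax 0.062 topmid [0.509 0.136 0.061] ext [0.061 0.06  0.009]
top cup_mouth 0.96 [270. 198.] 503 med [ 0.535 -0.017  0.01 ] zmax 0.062 topmid [ 0.537 -0.017  0.061] ext [0.059 0.057 0.01 ]
top cup_mouth 0.9 [224. 206.] 504 med [0.508 0.134 0.011] zmax 0.062 topmid [0.509 0.136 0.061] ext [0.061 0.06  0.009]

[... 1814 characters left out ...]
zmax 0.055 topmid [ 0.377 -0.006  0.053] ext [0.063 0.062 0.008]
scene cup_mouth 0.8 [308. 213.] 508 med [0.523 0.115 0.033] zmax 0.056 topmid [0.514 0.131 0.054] ext [0.063 0.065 0.008]
scene cup_mouth 0.78 [288. 240.] 617 med [ 0.554 -0.032  0.033] zmax 0.055 topmid [ 0.54  -0.021  0.053] ext [0.063 0.066 0.007]
scene cup_mouth 0.58 [279. 196.] 444 med [0.386 0.148 0.031] zmax 0.055 topmid [0.378 0.163 0.053] ext [0.062 0.063 0.007]
scene spare_grip 0.47 [354. 192.] 186 med [0.603 0.26  0.064] zmax 0.091 topmid [0.599 0.266 0.09 ] ext [0.015 0.048 0.008]
scene socket_mouth 0.58 [226. 281.] 5326 med [ 0.57  -0.291  0.073] zmax 0.129 topmid [ 0.544 -0.291  0.131] ext [0.043 0.018 0.016]
0.85
```

```bash
python3 -m handwheel '[[[0.024,-0.028,0,0,0,-0.125,0.0854],[0.024,-0.028,0,0,0,-0.125,0.0854],[0.024,-0.028,0,0,0,-0.125,0.0854],[0.024,-0.028,0,0,0,-0.125,0.0854]]]' 20; python3 -c "
from h import *;print(np.round(r.get_obs()['joints'],3))"
```

```text
clock: 1.18
tcp_pos: [0.3071, 0.5281, 0.304]
orientation: [-1.256, -2.88, -0.0]
contact_force: [1.5, 0.1, -0.4]
grip_width: 0.0852
[-1.267  0.372  0.158  1.724 -0.066  1.05  -0.339]
```

```bash
python3 -m handwheel '[[[0.024,-0.028,0,0,0,-0.125,0.0854],[0.024,-0.028,0,0,0,-0.125,0.0854],[0.024,-0.028,0,0,0,-0.125,0.0854],[0.024,-0.028,0,0,0,-0.125,0.0854],[0.024,-0.03,0,0,0,-0.125,0.0854],[0.024,-0.033,0,0,0,-0.125,0.0854],[0.02,-0.036,0,0,0,-0.125,0.0854],[0.016,-0.038,0,0,0,-0.125,0.0854],[0.01,-0.038,0,0,0,-0.125,0.0854],[0.005,-0.038,0,0,0,-0.125,0.0854]]]'; python3 -c "
from h import *;print(np.round(r.get_obs()['joints'],3))"
```

```text
clock: 2.02
tcp_pos: [0.5025, 0.2023, 0.3043]
orientation: [2.704, 1.598, 0.002]
contact_force: [-0.2, 0.0, 1.1]
grip_width: 0.0855
[-0.947  0.279  0.546  1.905 -0.17   1.002 -0.83 ]
```

```bash
python3 -m handwheel '[[[0.003,-0.04,0,0,0,-0.125,0.0854],[0.003,-0.04,0,0,0,-0.125,0.0854],[0.003,-0.04,0,0,0,-0.125,0.0854],[0.003,-0.04,0,0,0,-0.125,0.0854],[0.003,-0.04,0,0,0,-0.125,0.0854],[0.003,-0.04,0,0,0,-0.125,0.0854],[0.003,-0.04,0,0,0,-0.125,0.0854],[0.003,-0.04,0,0,0,-0.125,0.0854],[0.002,-0.04,0,0,0,-0.068,0.0854],[0,-0.021,0,0,0,0,0.0854]]]'; python3 -m handwheel '[[[0,0,0,0,0,0,0.0854],[0,0,0,0,0,0,0.0854]]]'
python3 - <<'E'
from h import *
o=r.get_obs();print(np.round(o['joints'],3),np.round(o['tcp_pos'],4),o['orientation'])
im,d=r.grab_frame('wrist');save(im,'w1.png');np.savez('pics/w1.npz',im=im,d=d,p=o['tcp_pos'],q=o['orientation'])
C=cam('wrist',o)
for l in ['carrier','carrier_grip','fusebox']:
    for m in r.masks_of(l,'wrist')[:4]:
        px=m['pixels'];vv,uu=np.nonzero(px);ok=d[px]>0
        W=world(C,uu[ok],vv[ok],d[px][ok])
        top=W[W[:,2]>np.percentile(W[:,2],98)-.006]
        rect=cv2.minAreaRect((top[:,:2]*1e4).astype(np.float32))
        print(l,round(m['p'],2),np.round(m['at']),px.sum(),'zmax',np.round(np.percentile(W[:,2],98),4),'topmid',np.round((top.min(0)+top.max(0))/2,4), 'ext',np.round(np.ptp(top,axis=0),4),rect)
E
```

```text
clock: 2.85
tcp_pos: [0.5267, -0.1815, 0.3046]
orientation: [3.139, -0.002, 0.002]
contact_force: [-0.2, 0.5, 0.4]
grip_width: 0.0853
clock: 3.02
tcp_pos: [0.5269, -0.178, 0.304]
orientation: [3.141, 0.006, 0.0]
contact_force: [0.4, 1.1, -1.0]
grip_width: 0.0856
[-0.465  0.375  0.872  1.884 -0.332  1.034 -1.02 ] [ 0.5269 -0.178   0.304 ] [3.14125207e+00 5.98335845e-03 1.89011859e-04]
carrier 0.85 [279. 203.] 3446 zmax 0.1382 topmid [ 0.528  -0.1787  0.136 ] ext [0.0446 0.0179 0.0073] ((5281.73388671875, -1786.18505859375), (438.255126953125, 139.842529296875), 6.665946006774902)
carrier_grip 0.69 [280. 200.] 3448 zmax 0.1382 topmid [ 0.528  -0.1787  0.136 ] ext [0.0446 0.0179 0.0073] ((5281.73388671875, -1786.18505859375), (438.255126953125, 139.842529296875), 6.665946006774902)
fusebox 0.79 [345. 170.] 32031 zmax 0.1368 topmid [ 0.5343 -0.2355  0.1352] ext [0.0572 0.1221 0.0085] ((5345.013671875, -2333.58984375), (437.5738830566406, 1234.752197265625), 6.633070468902588)
```

View pics/w1.png

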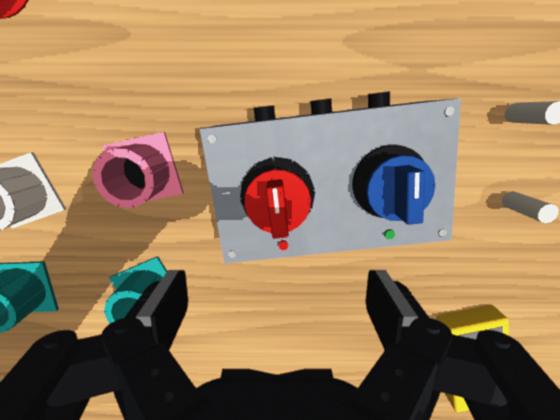

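The wrist picture shows the red wing at about (277,205), centred between the jaws. It measures (0.5282, -0.1786), top z 0.138, heading 6.7°. I'll turn, descend and close softly.

```bash
python3 -m handwheel '[[[0.0013,-0.0006,-0.02,0,0,0.1125,0.07],[0,0,-0.025,0,0,0,0.06],[0,0,-0.025,0,0,0,0.06],[0,0,-0.02,0,0,0,0.06],[0,0,-0.017,0,0,0,0.05],[0,0,-0.01,0,0,0,0.04],[0,0,0,0,0,0,0.03],[0,0,0,0,0,0,0.03]]]' 20;  python3 - <<'E'
from h import *
o=r.get_obs();print(np.round(o['tcp_pos'],4),o['orientation'],o['contact_force'])
im,d=r.grab_frame('wrist');save(im,'w2.png')
E
```

```text
clock: 3.88
tcp_pos: [0.5288, -0.1766, 0.1871]
orientation: [-3.136, -0.189, 0.0]
contact_force: [-0.0, 0.3, 0.0]
grip_width: 0.0301
[ 0.5288 -0.1766  0.1871] [-3.13582545e+00 -1.88855114e-01  3.59843930e-04] [-0.04912235  0.2584995   0.04824864]
```

View pics/w2.png

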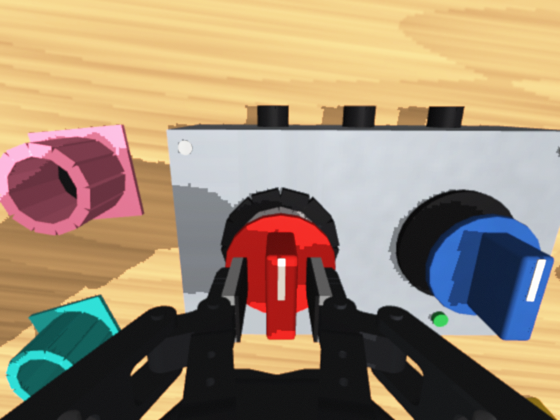

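```bash
python3 -m handwheel '[[[0,-0.0015,0,0,0,0,0.02],[0,0,0,0,0,0,0.005],[0,0,0,0,0,0,0.005],[0,0,0,0,0,0,0.005],[0,0,0,0,0,0,0.005]]]' 20;  python3 - <<'E'
from h import *
o=r.get_obs();print(np.round(o['tcp_pos'],4),o['orientation'],o['contact_force'],o['moment'],o['grip_width'])
E
```

```text
clock: 4.35
tcp_pos: [0.5292, -0.1788, 0.1877]
orientation: [3.136, 0.187, 0.003]
contact_force: [0.4, 0.8, 4.7]
grip_width: 0.0133
[ 0.5292 -0.1788  0.1877] [3.13580139e+00 1.87362734e-01 2.92898617e-03] [0.44100036 0.83352362 4.66560747] [ 0.14394001 -0.12921153 -0.04415242] 0.01333314047076236
```

```bash
python3 -m handwheel '[[[0,0,0,0,0,0,0.003],[0,0,0,0,0,0,0.003],[0,0,-0.001,0,0,0,0.003],[0,0,-0.001,0,0,0,0.003],[0,0,0,0,0,0,0.003]]]' 60; python3 -m handwheel '[[[0,0,-0.0015,0,0,0,0.003],[0,0,-0.0015,0,0,0,0.003],[0,0,0,0,0,0,0.003]]]'
```

```text
clock: 4.77
tcp_pos: [0.5292, -0.1788, 0.1851]
orientation: [3.135, 0.187, 0.002]
contact_force: [1.5, 0.8, 4.1]
grip_width: 0.0128
clock: 5.02
tcp_pos: [0.5292, -0.1788, 0.1821]
orientation: [3.135, 0.187, 0.002]
contact_force: [1.2, 0.4, 4.9]
grip_width: 0.0126
```

```bash
for i in 1 2; do python3 -m handwheel '[[[0,0,-0.001,0,0,0,0.003],[0,0,0,0,0,0,0.003]]]'|egrep 'tcp|force'; done
```

```text
tcp_pos: [0.5292, -0.1788, 0.1812]
contact_force: [1.3, 1.2, 4.9]
tcp_pos: [0.5292, -0.1788, 0.1802]
contact_force: [1.8, 0.7, 6.2]
```

```bash
python3 -m handwheel '[[[0,0,-0.001,0,0,0,0.003],[0,0,0,0,0,0,0.003]]]'|egrep 'tcp|force'
python3 - <<'E'
from h import *
o=r.get_obs()
im,d=r.grab_frame('wrist');save(im,'w3.png')
C=cam('wrist',o)
for m in r.masks_of('carrier','wrist')[:2]:
        px=m['pixels'];vv,uu=np.nonzero(px);ok=d[px]>0
        W=world(C,uu[ok],vv[ok],d[px][ok])
        print(m['at'],np.round(np.percentile(W[:,2],[5,10,20,30,40,50,60,70,80,90,98]),4))
E
```

```text
tcp_pos: [0.5293, -0.1789, 0.1799]
contact_force: [-0.0, 1.9, 13.0]
[274.8, 254.5] [0.0979 0.0983 0.0986 0.099  0.0993 0.0998 0.1181 0.1282 0.1288 0.1293
 0.1299]
```

View pics/w3.png

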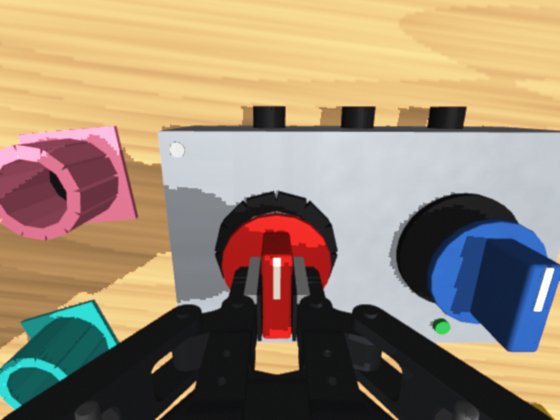

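The carrier's wing top went down 8 mm (0.138 to 0.130), and the force jumped from 6 to 13 N with no further travel, so it has bottomed. I'll add a little load and twist.

```bash
python3 -m handwheel '[[[0,0,-0.0003,0,0,0,0.003],[0,0,0,0,0,0,0.003]]]'; python3 -m handwheel '[[[0,0,0,0,0,0.05,0.003],[0,0,0,0,0,0.08,0.003],[0,0,0,0,0,0.08,0.003],[0,0,0,0,0,0,0.003]]]'; python3 -c "
from h import *;print(r.get_obs()['moment'])"
```

```text
clock: 5.78
tcp_pos: [0.5293, -0.1789, 0.1799]
orientation: [-3.136, -0.187, -0.003]
contact_force: [-0.6, 1.3, 15.7]
grip_width: 0.0127
clock: 6.12
tcp_pos: [0.5295, -0.1792, 0.1799]
orientation: [3.098, 0.521, 0.004]
contact_force: [-0.7, 0.2, 13.1]
grip_width: 0.0128
[0.18644676 0.16221258 0.09129522]
```

```bash
python3 -m handwheel '[[[0,0,-0.0001,0,0,0.1,0.003],[0,0,-0.0001,0,0,0.1,0.003],[0,0,0,0,0,0.1,0.003],[0,0,0,0,0,0.1,0.003],[0,0,0,0,0,0,0.003]]]'; python3 -c "
from h import *;print(r.get_obs()['moment'])"
```

```text
clock: 6.53
tcp_pos: [0.5295, -0.1793, 0.1799]
orientation: [2.931, 1.127, 0.004]
contact_force: [-1.5, 0.4, 15.5]
grip_width: 0.0129
[0.15367632 0.11224971 0.13999864]
```

```bash
python3 -m handwheel '[[[0,0,0,0,0,0.1,0.003],[0,0,0,0,0,0.1,0.003],[0,0,0,0,0,0.1,0.003],[0,0,0,0,0,0.1,0.003],[0,0,0,0,0,0.1,0.003],[0,0,0,0,0,0.1,0.003],[0,0,0,0,0,0.0,0.003]]]'
python3 - <<'E'
from h import *
o=r.get_obs();print(o['moment'],2*np.degrees(np.arctan2(o['orientation'][1],o['orientation'][0])))
im,d=r.grab_frame('wrist');save(im,'w4.png')
C=cam('wrist',o)
for m in r.masks_of('carrier','wrist')[:2]:
        px=m['pixels'];vv,uu=np.nonzero(px);ok=d[px]>0
        W=world(C,uu[ok],vv[ok],d[px][ok])
        T=W[W[:,2]>np.percentile(W[:,2],98)-.006]
        print(m['at'],np.round(np.percentile(W[:,2],98),4),cv2.minAreaRect((T[:,:2]*1e4).astype(np.float32)))
im,d=r.grab_frame('top');C=cam('top')
for m in r.masks_of('carrier','top')[:3]:
        px=m['pixels'];vv,uu=np.nonzero(px);ok=d[px]>0
        W=world(C,uu[ok],vv[ok],d[px][ok]);print(m['p'],m['at'],np.median(W,0))
E
```

```text
clock: 7.12
tcp_pos: [0.529, -0.179, 0.1799]
orientation: [2.468, 1.943, 0.003]
contact_force: [-2.6, 0.9, 16.9]
grip_width: 0.0131
[0.44521967 0.64921068 0.12018308] 76.44350583564854
[278.5, 257.0] 0.1299 ((5284.66064453125, -1797.8387451171875), (448.0130310058594, 137.01327514648438), 76.42822265625)
0.35 [359.6, 199.6] [ 0.52666943 -0.29618148  0.0761839 ]
0.33 [403.4, 180.1] [ 0.60158986 -0.44338729  0.05217345]
```

View pics/w4.png

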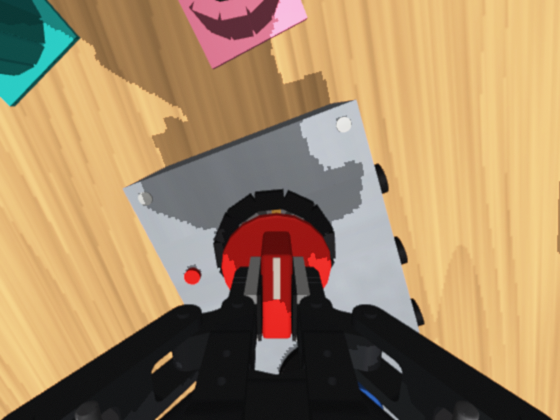

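The wing is now at 76.4°, 69.7° past its locked heading, and the carrier followed the fingers. Next I'll lift it straight out.

```bash
python3 -m handwheel '[[[0,0,0.001,0,0,0,0.003],[0,0,0.002,0,0,0,0.003],[0,0,0.004,0,0,0,0.003],[0,0,0.005,0,0,0,0.003],[0,0,0,0,0,0,0.003]]]'
```

```text
clock: 7.73
tcp_pos: [0.5283, -0.1788, 0.1909]
orientation: [-2.473, -1.937, 0.0]
contact_force: [0.4, 0.2, -2.3]
grip_width: 0.0126
```

```bash
python3 -m handwheel '[[[0,0,0.008,0,0,0,0.003],[0,0,0.01,0,0,0,0.003],[0,0,0.012,0,0,0,0.003],[0,0,0.015,0,0,0,0.003],[0,0,0.015,0,0,0,0.003],[0,0,0.015,0,0,0,0.003],[0,0,0.015,0,0,0,0.003],[0,0,0.01,0,0,0,0.003],[0,0,0,0,0,0,0.003]]]'
python3 - <<'E'
from h import *
o=r.get_obs();print(np.round(o['joints'],3))
im,d=r.grab_frame('wrist');save(im,'w5.png');np.savez('pics/w5.npz',im=im,d=d,p=o['tcp_pos'],q=o['orientation'])
im,d=r.grab_frame('scene');save(im,'s5.png')
E
```

```text
clock: 8.48
tcp_pos: [0.5292, -0.1793, 0.2931]
orientation: [2.471, 1.935, 0.004]
contact_force: [0.7, -0.2, -1.9]
grip_width: 0.0129
[-0.149  0.312  0.45   1.875 -0.162  0.986  0.13 ]
```

View pics/w5.png

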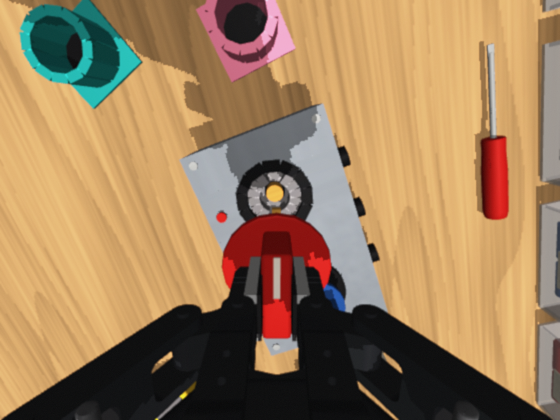

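View pics/s5.png

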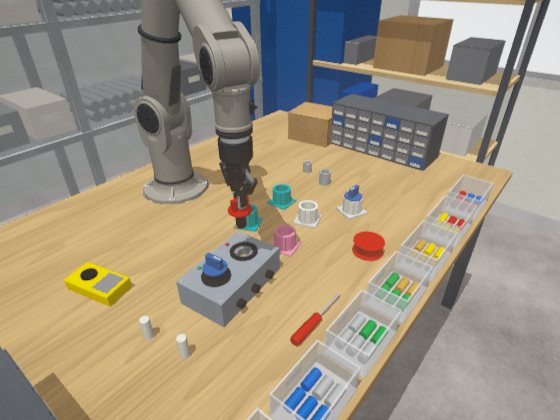

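Both pictures show the carrier lifted clear: the empty socket is visible at (275,193) in the wrist view. I'll go part of the way to the cup and measure it with the wrist camera.

```bash
python3 -m handwheel '[[[-0.002,0.02,0,0,0,0,0.003],[-0.002,0.03,0,0,0,0,0.003],[-0.002,0.035,0,0,0,0,0.003],[-0.002,0.035,0,0,0,0,0.003],[-0.002,0.035,0,0,0,0,0.003],[-0.002,0.03,0,0,0,0,0.003],[-0.002,0.02,0,0,0,0,0.003],[-0.002,0.01,0,0,0,0,0.003],[0,0,0,0,0,0,0.003],[0,0,0,0,0,0,0.003]]]'
cat > m.py <<'E'
from h import *
import sys
o=r.get_obs();print(np.round(o['tcp_pos'],4),np.round(o['orientation'],4),2*np.degrees(np.arctan2(o['orientation'][1],o['orientation'][0])))
im,d=r.grab_frame('wrist');save(im,sys.argv[1]+'.png')
C=cam('wrist',o)
for l in ['cup','carrier']:
    for m in r.masks_of(l,'wrist')[:4]:
        px=m['pixels'];vv,uu=np.nonzero(px);ok=d[px]>0
        W=world(C,uu[ok],vv[ok],d[px][ok]);zm=np.percentile(W[:,2],98)
        T=W[W[:,2]>zm-.004]
        print(l,m['p'],m['at'],im[px].mean(0).round(),np.round(zm,4),'ext',np.ptp(T,axis=0).round(3),'circ',np.round(cv2.minEnclosingCircle((T[:,:2]*1e3).astype(np.float32)),1) if 0 else [np.round(x,2) for x in cv2.minEnclosingCircle((T[:,:2]*1e3).astype(np.float32))])
        A=np.c_[2*T[:,:2],np.ones(len(T))]; s=np.linalg.lstsq(A,(T[:,:2]**2).sum(1),rcond=None)[0];print('   fit',s[:2].round(4), 'rect',cv2.minAreaRect((T[:,:2]*1e4).astype(np.float32)))
E
python3 m.py w6
```

```text
clock: 9.42
tcp_pos: [0.5122, 0.0354, 0.2898]
orientation: [2.473, 1.938, -0.002]
contact_force: [-0.2, -0.0, -2.0]
grip_width: 0.0127
[0.5122 0.0354 0.2898] [ 2.4728e+00  1.9376e+00 -2.3000e-03] 76.15996469904849
cup 0.98 [115.0, 93.1] [ 26. 107. 103.] 0.0562 ext [0.064 0.063 0.005] circ [array([375.6 , 167.34]), np.float64(32.05)]
   fit [0.3762 0.1672] rect ((3753.936279296875, 1675.261474609375), (609.9014892578125, 631.6699829101562), 76.94780731201172)
cup 0.98 [320.1, 210.2] [171. 105. 127.] 0.0563 ext [0.056 0.104 0.156] circ [array([541.04,   7.52]), np.float64(54.04)]
   fit [ 0.5385 -0.0145] rect ((5409.873046875, 82.91253662109375), (310.82965087890625, 1059.304931640625), 29.511310577392578)
cup 0.89 [166.3, 241.0] [ 29. 118. 112.] 0.0561 ext [0.063 0.063 0.005] circ [array([373.15,  -1.65]), np.float64(32.07)]
   fit [ 0.3737 -0.0015] rect ((3732.01220703125, -18.3836669921875), (629.04541015625, 618.892333984375), 39.92506790161133)
cup 0.82 [251.9, 91.8] [141. 135. 128.] 0.0564 ext [0.062 0.062 0.005] circ [array([510.85, 135.24]), np.float64(31.71)]
   fit [0.5109 0.1348] rect ((5107.56494140625, 1349.2864990234375), (619.8665771484375, 617.167724609375), 4.278331756591797)
carrier 0.57 [276.0, 255.5] [155.  33.  28.] 0.2398 ext [0.033 0.045 0.007] circ [array([511.79,  34.51]), np.float64(22.73)]
   fit [0.512  0.0356] rect ((5178.9111328125, 329.14556884765625), (447.98992919921875, 267.82867431640625), 75.95420837402344)
```

View pics/w6.png

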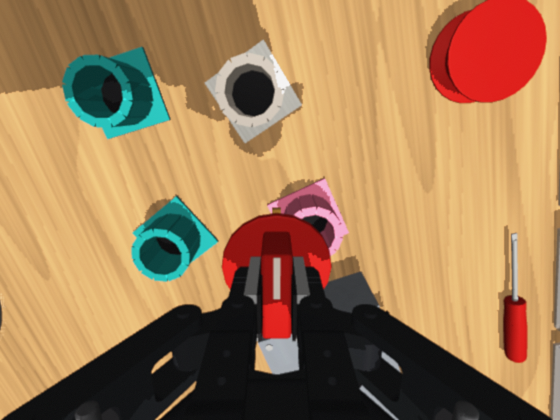

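The white empty cup is at (252,92) in the wrist view, measured at (0.511, 0.135) with its rim at 0.056. This agrees with the other two cameras. I'll move above it.

```bash
python3 -m handwheel '[[[-0.001,0.015,0,0,0,0,0.003],[0,0.02,0,0,0,0,0.003],[0,0.02,0,0,0,0,0.003],[0,0.02,0,0,0,0,0.003],[0,0.015,0,0,0,0,0.003],[0,0.01,-0.02,0,0,0,0.003],[0,0,-0.03,0,0,0,0.003],[0,0,-0.025,0,0,0,0.003],[0,0,-0.01,0,0,0,0.003],[0,0,0,0,0,0,0.003]]]'; python3 m.py w7
python3 - <<'E'
from h import *
for n in ['top','scene']:
    im,d=r.grab_frame(n)
    if n=='scene': save(cv2.resize(im[140:280,220:407],None,fx=4,fy=4,interpolation=cv2.INTER_CUBIC),n+'7.png')
E
```

```text
clock: 10.4
tcp_pos: [0.5105, 0.1347, 0.2032]
orientation: [-2.474, -1.935, 0.008]
contact_force: [-0.1, -1.0, -1.7]
grip_width: 0.0125
[0.5105 0.1347 0.2032] [-2.4741 -1.9349  0.0079] -283.94360416333194
cup 0.95 [351.4, 303.0] [185. 102. 126.] 0.0556 ext [0.017 0.182 0.118] circ [array([541.96,  44.37]), np.float64(91.62)]
   fit [0.6497 0.0552] rect ((5392.70751953125, 441.1708679199219), (57.054954528808594, 1832.49462890625), 5.375113010406494)
cup 0.86 [177.1, 393.8] [18. 86. 82.] 0.1864 ext [0.021 0.027 0.03 ] circ [array([486.63, 142.79]), np.float64(16.36)]
   fit [0.49   0.1402] rect ((4822.86572265625, 1456.64208984375), (327.26800537109375, 104.27607727050781), 56.49323272705078)
cup 0.82 [277.9, 190.9] [160. 155. 148.] 0.0562 ext [0.062 0.044 0.066] circ [array([510.6 , 135.17]), np.float64(31.67)]
   fit [0.5109 0.1361] rect ((5140.78857421875, 1480.877197265625), (365.1963806152344, 633.2233276367188), 74.96766662597656)
cup 0.74 [112.1, 209.2] [ 27. 116. 111.] 0.0561 ext [0.063 0.063 0.005] circ [array([375.57, 167.75]), np.float64(32.17)]
   fit [0.3762 0.1678] rect ((3756.34228515625, 1679.8955078125), (633.3671875, 620.0778198242188), 9.112451553344727)
carrier 0.79 [274.2, 254.0] [155.  32.  28.] 0.1532 ext [0.023 0.045 0.005] circ [array([509.19, 133.88]), np.float64(22.57)]
   fit [0.51   0.1348] rect ((5096.28369140625, 1336.0203857421875), (445.7106628417969, 137.059326171875), 75.99987030029297)
```

View pics/w7.png

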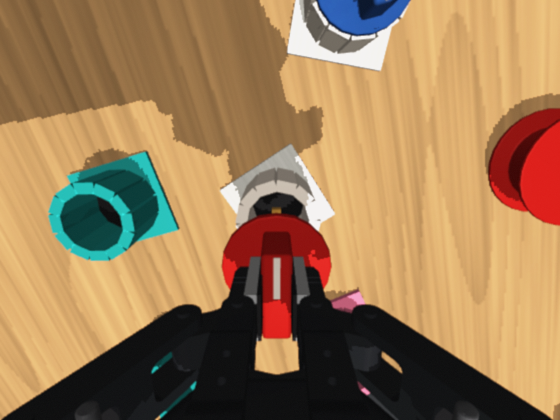

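View pics/scene7.png

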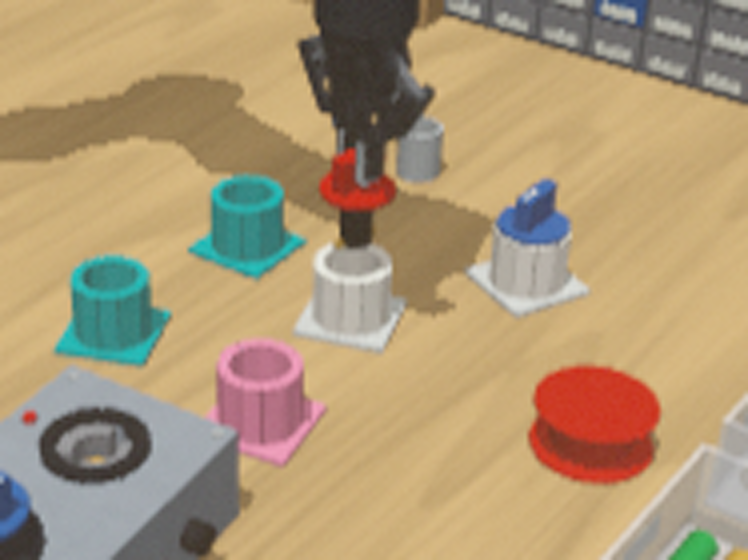

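```bash
python3 -m handwheel '[[[0.001,0.0015,-0.005,0,0,0,0.003],[0,0,-0.008,0,0,0,0.003],[0,0,-0.008,0,0,0,0.003],[0,0,-0.004,0,0,0,0.003],[0,0,0,0,0,0,0.003]]]'; python3 -c "
from h import *;o=r.get_obs();print(o['contact_force'],o['moment'])"
```

```text
clock: 11.07
tcp_pos: [0.5117, 0.1376, 0.1789]
orientation: [-2.472, -1.937, 0.004]
contact_force: [0.0, 0.1, -1.4]
grip_width: 0.0128
[ 0.01646663  0.10466703 -1.39189139] [ 0.04169593 -0.02616928 -0.03851295]
```

```bash
python3 -m handwheel '[[[0,0,-0.006,0,0,0,0.003],[0,0,-0.008,0,0,0,0.003],[0,0,-0.008,0,0,0,0.003],[0,0,-0.006,0,0,0,0.003],[0,0,-0.003,0,0,0,0.003],[0,0,0,0,0,0,0.003]]]'; python3 m.py w8 | egrep 'carr|\[ ?0'
```

```text
clock: 11.57
tcp_pos: [0.5121, 0.1377, 0.1484]
orientation: [-2.473, -1.937, 0.003]
contact_force: [0.1, -0.8, -0.7]
grip_width: 0.013
[0.5121 0.1377 0.1484] [-2.4725 -1.9374  0.0027] -283.8363591531967
cup 0.73 [179.1, 397.2] [19. 83. 80.] 0.1617 ext [0.002 0.002 0.003] circ [array([487.48, 152.75]), np.float64(1.56)]
   fit [0.4874 0.1529] rect ((4872.287109375, 1531.7012939453125), (30.558181762695312, 15.470171928405762), 30.846267700195312)
cup 0.7 [68.2, 239.1] [ 24. 108. 103.] 0.0559 ext [0.061 0.064 0.006] circ [array([375.51, 167.5 ]), np.float64(32.35)]
   fit [0.3771 0.1675] rect ((3790.80859375, 1651.474609375), (637.196533203125, 549.1785888671875), 54.79431915283203)
cup 0.65 [367.1, 390.7] [149.  83. 103.] 0.0558 ext [0.023 0.141 0.104] circ [array([547.96,  70.94]), np.float64(71.55)]
   fit [0.6637 0.0903] rect ((5450.5068359375, 704.7107543945312), (58.84695053100586, 1430.957763671875), 9.141240119934082)
cup 0.62 [278.1, 202.5] [170. 165. 157.] 0.0561 ext [0.056 0.033 0.015] circ [array([513.71, 144.35]), np.float64(29.78)]
   fit [0.5106 0.1349] rect ((5171.8056640625, 1544.2686767578125), (224.51515197753906, 595.5855102539062), 71.00049591064453)
carrier 0.62 [281.0, 206.6] [171. 166. 158.] 0.0557 ext [0.056 0.031 0.005] circ [array([513.48, 145.17]), np.float64(29.31)]
   fit [0.5105 0.1347] rect ((5166.82470703125, 1551.802490234375), (214.60690307617188, 586.1447143554688), 72.28987884521484)
carrier 0.56 [275.5, 253.9] [156.  32.  28.] 0.0985 ext [0.023 0.045 0.007] circ [array([510.92, 136.86]), np.float64(22.51)]
   fit [0.5119 0.1378] rect ((5113.55126953125, 1368.71044921875), (444.9073486328125, 137.19512939453125), 76.1352310180664)
```

```bash
python3 -m handwheel '[[[-0.0005,-0.0015,-0.002,0,0,0,0.003],[0,0,-0.002,0,0,0,0.003],[0,0,0,0,0,0,0.003]]]' | egrep 'tcp|force'; python3 -m handwheel '[[[0,0,-0.001,0,0,0,0.003],[0,0,-0.0005,0,0,0,0.003],[0,0,0,0,0,0,0.003]]]'| egrep 'tcp|force'
```

```text
tcp_pos: [0.512, 0.1362, 0.1452]
contact_force: [0.2, -0.8, -1.2]
tcp_pos: [0.512, 0.1364, 0.1438]
contact_force: [-0.1, -0.3, -1.9]
```

```bash
for i in 1 2; do python3 -m handwheel '[[[0,0,-0.0005,0,0,0,0.003],[0,0,0,0,0,0,0.003]]]' | egrep 'tcp|force';done
```

```text
tcp_pos: [0.5121, 0.1364, 0.1434]
contact_force: [0.2, 0.6, -2.3]
tcp_pos: [0.512, 0.1363, 0.1428]
contact_force: [-0.2, -0.5, -0.6]
```

```bash
for i in 1 ; do python3 -m handwheel '[[[0,0,-0.0005,0,0,0,0.003],[0,0,0,0,0,0,0.003]]]' | egrep 'tcp|force';done
```

```text
tcp_pos: [0.5121, 0.1363, 0.1424]
contact_force: [0.3, -0.2, -1.9]
```

```bash
for i in 1 ; do python3 -m handwheel '[[[0,0,-0.0005,0,0,0,0.003],[0,0,0,0,0,0,0.003]]]' | egrep 'tcp|force';done
```

```text
tcp_pos: [0.5121, 0.1363, 0.1423]
contact_force: [-2.1, 0.6, 4.3]
```

```bash
for i in 1 ; do python3 -m handwheel '[[[0,0,-0.0005,0,0,0,0.003],[0,0,0,0,0,0,0.003]]]' | egrep 'tcp|force';done; python3 m.py w9 | egrep -A1 'carr'
```

```text
tcp_pos: [0.5121, 0.1363, 0.1422]
contact_force: [-3.8, -1.9, 9.8]
carrier 0.97 [277.2, 256.1] [156.  32.  28.] 0.0923 ext [0.033 0.045 0.005] circ [array([511.22, 135.72]), np.float64(22.6)]
   fit [0.5118 0.1366] rect ((5178.26953125, 1339.92626953125), (443.45928955078125, 268.2123107910156), 76.0251235961914)
```

View pics/w9.png

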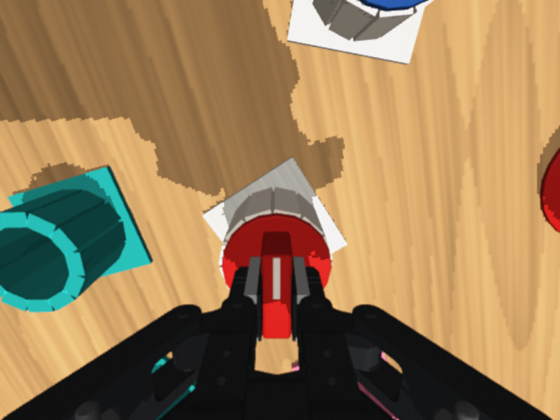

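The disc is on the rim: the force rises to about 10 N at wing top 0.0923, against 0.092 expected when home. I'll relieve the press and release.

```bash
python3 -m handwheel '[[[0,0,0.0007,0,0,0,0.003],[0,0,0,0,0,0,0.003],[0,0,0,0,0,0,0.02],[0,0,0,0,0,0,0.035],[0,0,0,0,0,0,0.035],[0,0,0,0,0,0,0.035]]]' 20; python3 -m handwheel '[[[0,0,0.005,0,0,0,0.035],[0,0,0.01,0,0,0,0.035],[0,0,0.015,0,0,0,0.035],[0,0,0.02,0,0,0,0.035],[0,0,0.03,0,0,0,0.035],[0,0,0.03,0,0,0,0.035],[0,0,0.01,0,0,0,0.035],[0,0,0,0,0,0,0.035]]]'; python3 m.py w10
python3 - <<'E'
from h import *
im,d=r.grab_frame('scene');save(cv2.resize(im[140:280,220:407],None,fx=4,fy=4,interpolation=cv2.INTER_CUBIC),'s10.png')
im,d=r.grab_frame('top');save(im,'t10.png')
E
```

```text
clock: 13.7
tcp_pos: [0.5121, 0.1363, 0.142]
orientation: [2.473, 1.938, -0.0]
contact_force: [-0.1, 0.4, -0.8]
grip_width: 0.0347
clock: 14.37
tcp_pos: [0.5137, 0.1367, 0.2658]
orientation: [2.472, 1.936, 0.011]
contact_force: [0.8, 0.1, 0.0]
grip_width: 0.0352
[0.5137 0.1367 0.2658] [2.4719 1.9365 0.0105] 76.14871117203168
cup 0.9 [274.3, 171.8] [182. 178. 172.] 0.0556 ext [0.06  0.041 0.008] circ [array([511.37, 136.8 ]), np.float64(31.06)]
   fit [0.5109 0.1349] rect ((5160.8759765625, 1502.8731689453125), (303.76751708984375, 620.865478515625), 70.7086410522461)
cup 0.85 [139.4, 197.6] [ 25. 111. 106.] 0.0562 ext [0.063 0.063 0.005] circ [array([375.54, 167.58]), np.float64(31.78)]
   fit [0.3761 0.1677] rect ((3753.86328125, 1674.541015625), (631.5985107421875, 613.7626953125), 20.320619583129883)
cup 0.84 [183.0, 298.4] [24. 94. 89.] 0.0559 ext [0.13  0.19  0.185] circ [array([424.53,  62.18]), np.float64(112.91)]
   fit [0.4229 0.0632] rect ((4225.826171875, 634.2758178710938), (2257.484375, 106.9503173828125), 57.34528350830078)
cup 0.81 [309.0, 306.2] [171. 100. 121.] 0.2153 ext [0.018 0.028 0.054] circ [array([531.08, 135.83]), np.float64(14.37)]
   fit [0.5317 0.136 ] rect ((5372.1357421875, 1352.9794921875), (284.7292785644531, 163.3441162109375), 85.083740234375)
carrier 0.63 [273.6, 203.4] [209.  51.  45.] 0.0922 ext [0.023 0.045 0.005] circ [array([512.16, 135.13]), np.float64(22.3)]
   fit [0.5115 0.136 ] rect ((5116.47509765625, 1353.6710205078125), (439.1815185546875, 139.36160278320312), 76.66519165039062)
carrier 0.48 [382.9, 396.0] [92. 95. 98.] 0.0759 ext [0.053 0.289 0.206] circ [array([565.56,   3.69]), np.float64(146.64)]
   fit [0.64   0.0163] rect ((5564.75, 19.2781982421875), (232.0544891357422, 2932.464599609375), 10.964017868041992)
```

View pics/w10.png

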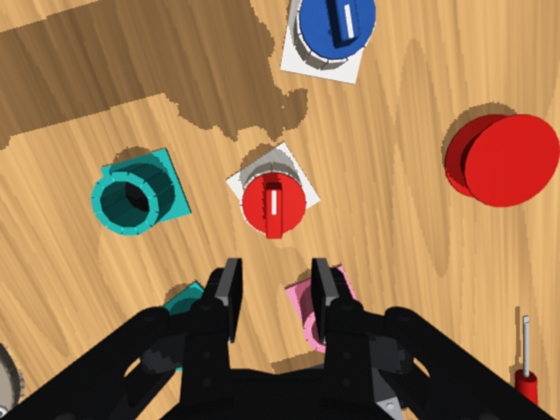

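View pics/s10.png

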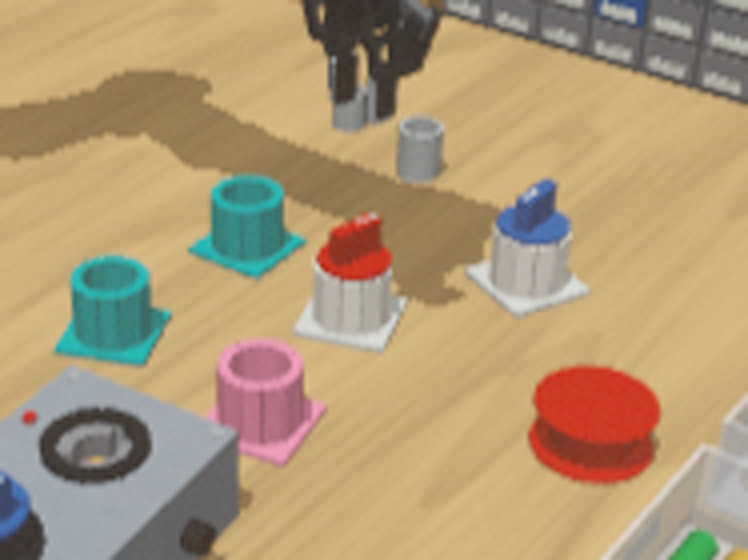

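The carrier stands home and upright in the white cup: its wing top is at 0.0922, and its centre is within 1 mm of the cup axis. The fingers are clear, so I'll hand in.

```bash
python3 -m handwheel '[[[0,0,0,0,0,0,0.035],[0,0,0,0,0,0,0.035],[0,0,0,0,0,0,0.035]]]'; python3 -c "
from bench import r
print(r.hand_in())"
```

```text
clock: 14.87
tcp_pos: [0.5119, 0.1362, 0.2615]
orientation: [-2.473, -1.938, 0.002]
contact_force: [-0.6, 0.2, 0.7]
grip_width: 0.0347
the job is handed in; nothing more can be done
None
```

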